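Find the full rivet cartridge by weight and dock it in the feeder

TASK

Two look-alike closed rivet cartridges stand on the bench, one full and one part used: lift them in turn, at least 5 cm, to feel which is heavier, and stand the lighter one upright in the blue tray. Then set the heavier one upright on the feeder's plate at the open end of the blue channel and slide it lengthwise along the channel so that it pushes the red-tipped plunger fully in to its stop, and let go. Go gently, never pushing a cartridge against the channel walls or plunger with more than 25 N, keep both cartridges upright, and leave the oil can, wrench and tube offcut where they are.

Things in the scene. Friction and masses are not known exactly. Their poses are not given: they have to be found in the camera images.
- cartridge_1: closed rivet cartridge, an upright box 80 (x) x 46 (y) x 75 (z) mm, grey with an orange lid, label and latch on both short ends; origin at the centre of its underside, z up, x along its length (either end may go first). The two look alike; each weighs 0.25 to 0.9 kg and they differ by over 0.25 kg.
- cartridge_2: closed rivet cartridge, an upright box 80 (x) x 46 (y) x 75 (z) mm, grey with an orange lid, label and latch on both short ends; origin at the centre of its underside, z up, x along its length (either end may go first). The two look alike; each weighs 0.25 to 0.9 kg and they differ by over 0.25 kg.
- feeder: the rivet feeder, fixed to the bench: blue channel, housing and plunger on a steel plate; origin at bench height on the channel's centre line; x runs along the channel, inwards from its open end to the housing; z up. Steel plate: x -150 to 120, y -65 to 65 mm, its top 8 mm above the bench, bare in front of the channel
- channel_mouth (a point): on the plate top, centre line, where the straight blue channel walls begin (feeder x -30 mm; axes as the feeder's). Walls: from here 90 mm inwards, 49 mm apart inside (1.5 mm play each side of a cartridge), 12 mm thick, tops 22 mm above the plate; for 30 mm outwards of here they flare to about 74 mm apart
- housing_face (a point): middle of the blue housing's face at the channel's inner end (feeder x 60, z 42 mm). Housing 120 mm wide, 63 mm high (grey cap to 79 mm, 12 mm behind the face). A plunger with a red 24 mm tip stands out here towards the open end, 14 to 26 mm when out: set by a screw, differs from feeder to feeder, not measured
- tray: low open blue tray, fixed to the bench, outside 138 (x) x 108 (y) mm, walls 4 mm thick and 12 mm high, inner floor 4 mm above the bench; origin at the centre of its underside
- plunger (a joint): how far the feeder's plunger has been pushed in, in m: 0 fully out, 0.010 fully in, where it meets a hard stop. It resists with about 4 N, slides towards the feeder's +x and stays where it is pushed (no spring)
- oil_can: bystander: a round can with a yellow label, 64 mm diameter, 120 mm high; origin at the centre of its underside
- wrench: bystander: a steel wrench lying flat on the bench, about 180 mm long; origin at its underside near mid-length, x along it
- offcut: bystander: an aluminium square tube offcut lying on the bench, 120 (x) x 50 x 50 mm; origin at the centre of its underside
Things that resemble listed ones, but are neither listed nor needed, are in the scene too. What is shaped like the cartridge_1 but purple is not meant. Leave any green look-alike of the cartridge_2 alone.

How it is judged:
By the outcome, as a careful person would: the job done as asked, in the order asked, and still so for the second after the job is handed in, with the robot touching nothing.
It also fails if it takes over 72 s, if anything falls off the work surface, if the arm or the gripper's body presses on something with over 40 N, if the wrist force passes 120 N, or if a joint passes its speed limit or range.

ROBOT

A 7-joint arm with a two-finger parallel gripper is mounted at the origin on the work surface. World frame = base frame: x ahead of the robot, y to its left, z up, the work surface at z = 0. Lengths are in m, angles in rad, forces in N, time in s.
With the tool pointing down it reaches from about 0.425 to 0.95 m from the base axis. Payload 4.7 kg.
Tool frame: the origin (TCP) lies between the finger pads; the fingertips stand 25 mm ahead of it and the grasp point (between the pads) lies 6 mm ahead of it; z points along the fingers, y is the line along which they close (so a half turn about z gives the same grasp; the last joint's range is limited). The gripper opens to 85 mm and grips with 20 to 120 N. Pads are 22 mm wide; open, the fingers measure 114 mm over their backs; the gripper's body (76 mm by 85 mm) begins 54 mm behind the grasp point. The pads swing forward as they close: fully open they stand 13 mm farther back than shut.
Start: joints at [1.262, 0.469, -0.049, 1.532, 0.024, 1.141, -0.082], TCP at [0.186, -0.649, 0.256] pointing down, gripper open.
Joint ranges: [-2.59, 2.59], [-0.33, 1.99], [-1.39, 1.29], [0.1, 2.45], [-1.04, 4.18], [0.21, 1.99], [-2.66, 2.66]. Speed limits (rad/s): [2.57, 2.57, 3.14, 3.14, 3.14, 3.14, 3.14].

INTERFACE

Orientations are given as a unit quaternion [w, x, y, z].
In Python, from cell import arm gives the robot as it stands.
- The arm moves only by the shell command python3 -m jog 'ROWS' [FORCE]. ROWS is JSON, a list that holds one entry, the list of rows, each a list of 7 numbers: the gripper's target within -1 to 1 (fully open at 1, half-way at 0, shut at -1), then the shift along the world's x, y, z as a fraction of full scale, then the turn, a rotation vector about the world's x, y, z as a fraction of full scale. In form: [[[gripper, dx, dy, dz, ax, ay, az], ...]]. A call has 1 to 12 rows; each row is the pose to reach, as a shift and turn from the pose commanded when the call began; what a row does not reach only later rows make up. Full scale, the value 1, is 0.1 m for a shift and 0.5 rad for a turn. A row lasts 1/10 s, in which the tool goes at most 50 mm and 8.59 degrees, less where a joint would pass 70% of its speed; a pose out of reach is approached as far as the arm can. A call with a number of a shift or a turn outside -1 to 1 is refused whole. A call with a gripper value outside its range is refused whole. The fingers move at their own pace and stop on an object; FORCE is the grip in N (left out, the last holds). Time passes only in rows, so rows that repeat a pose let the fingers close. It gives the time, the measured TCP pose, the force, the opening and the grip force at its end, in the units of the state.
- arm.observe(): the state, without advancing time (a new reading comes with each control period).
- arm.camera(name): name is "side" or "top" or "wrist"; returns (picture, depth): 420x560x3 uint8, red, green, blue; 420x560 float32, m along the optical axis (not along the pixel's ray), 0 where there is no reading.
- arm.calibration(name): a dict with "fx", "fy", "cx", "cy" (pixels), "R" (3x3) and "t" (3): a world point X has camera coordinates R X + t. Camera axes: x right, y down, z forward; pixel columns grow to the right and rows downward; lengths in m; the calibration is good to about 2 mm. The wrist camera is an equidistant fisheye: a pixel r from the principal point sees the ray r / f radians off the axis. A picture is of the moment at which its call begins: read the wrist's pose just before it. calibration takes no time and is no camera call; for the wrist camera it gives the pose at the moment of the call.
- arm.hand_in(): hands the job in; it is judged then, once.
Trained networks look in the newest picture that a camera, given by its name, has taken for a name from the list of things; names that differ only in an ending like _2 or _b are one class to them, and where a whole thing is asked for, a point or a joint stands for the part that bears it (a point fixed in the world has none). Each returns a list of dicts, best first, with "conf" (0 to 1); they miss things now and then, are a little off and sometimes report something else, mostly with a low value. They report only what shows in the picture. A call takes as long as a camera call. They do not tell look-alikes from the thing itself.
- arm.masks_of(target, camera): "pixels" (420x560 bool, what is visible of it) and "centre" ([column, row] in pixels, amid what is visible of it).
The state is a dict: "clock": time; "qpos": joint angles; "dq": joint speeds; "effort": joint torques, N m; "eef_pos": TCP position; "ee_rot": TCP orientation; "ft_force": force on the tool from outside, world axes, zero at the start; "torque": the same for the moment, N m; "width": opening from 0.0 (shut) to 1.0 (fully open); "grip_force": force on a finger pad.
Only numpy, scipy, OpenCV 4.12 (cv2) and the standard library are available. Lean on these libraries where they do the work, as an engineer would, in place of code of your own. Each camera call takes 0.05 s, during which the arm holds its last target. There are 200 camera calls.

## Working session

There is one attempt and no reset: what is moved stays moved. The work goes in short steps, Python scripts to look and compute and a shell command to move; the robot and the scene stay as the last step left them, time stands still between calls to the robot, and variables do not carry over. Pictures are saved under pics/ and viewed, at most 10 in all, crops included, and the job is handed in when it is done.

```bash
ls; mkdir -p pics; python3 - <<'E'
from cell import arm
import cv2,numpy as np
ims=[]
for c in("top","side"):
    p,d=arm.camera(c); cv2.imwrite(f"pics/{c}0.png",p[:,:,::-1]); np.save(f"pics/{c}d.npy",d)
    for n in("cartridge_1","feeder","tray","oil_can","wrench","offcut","plunger"):
        for m in arm.masks_of(n,c):
            if m["conf"]>.2:
                ys,xs=np.where(m["pixels"]); print(c,n,round(m["conf"],2),np.round(m["centre"]),len(xs),xs.min(),xs.max(),ys.min(),ys.max())
    k=arm.calibration(c);print({a:np.round(b,3).tolist() for a,b in k.items()})
o=arm.observe();print(o)
E
```

```text
pics
top cartridge_1 0.95 [359. 169.] 921 339 380 152 190
top cartridge_1 0.73 [321. 217.] 747 306 338 199 237
top cartridge_1 0.67 [224. 298.] 833 207 243 278 318
top cartridge_1 0.59 [233. 242.] 813 223 246 226 260
top feeder 0.91 [136. 187.] 2498 110 165 156 246
top tray 0.68 [379. 245.] 2571 355 402 216 275
top oil_can 0.57 [240. 130.] 849 223 253 113 149
top wrench 0.77 [313. 134.] 415 298 331 103 159
top offcut 0.61 [463. 212.] 1479 443 480 183 236
top plunger 0.63 [134. 200.] 68 134 141 196 204
top plunger 0.48 [238. 129.] 905 221 253 112 149
{'fx': 403.617, 'fy': 403.617, 'cx': 284.477, 'cy': 203.386, 'R': [[0.007, -0.999, -0.039], [-0.994, -0.003, -0.109], [0.109, 0.039, -0.993]], 't': [-0.109, 0.57, 0.959]}
side cartridge_1 0.95 [368. 273.] 1736 343 390 243 294
side cartridge_1 0.77 [302. 252.] 1672 284 327 230 275
side cartridge_1 0.57 [303. 198.] 1146 283 319 179 214
side cartridge_1 0.56 [266. 176.] 961 250 282 157 192
side cartridge_1 0.46 [215. 203.] 371 189 242 185 213
side feeder 0.83 [204. 330.] 5128 146 285 292 373
side tray 0.69 [335. 183.] 1043 311 361 170 199
si
[... 405 characters left out ...]
4, 0.862]}
{'clock': 0.8, 'qpos': array([ 1.26211022,  0.4685586 , -0.04861296,  1.53249556,  0.02405916,
        1.14102208, -0.08229662]), 'dq': array([ 0.00178719,  0.00042081, -0.00066509, -0.00271488, -0.00077456,
       -0.00102721,  0.00080946]), 'effort': array([ 1.90999235e-04, -5.10113847e+01, -4.64696554e-02, -2.38008088e+01,
        1.08802927e-02,  8.08772893e-04, -3.65991269e-06]), 'eef_pos': array([ 0.18646399, -0.64874409,  0.25636469]), 'ee_rot': array([4.19392718e-05, 9.90230369e-01, 1.39441073e-01, 4.78629306e-05]), 'ft_force': array([0.39837898, 0.37781717, 0.20455154]), 'torque': array([0.00033967, 0.05401222, 0.01643373]), 'grip_force': 0.0, 'width': 1.0038232774824136}
```

View pics/top0.png

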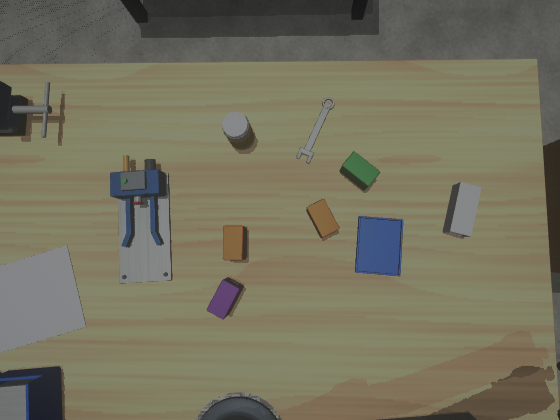

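View pics/side0.png

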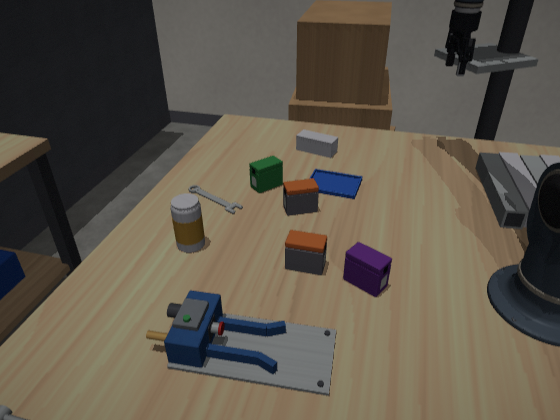

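Candidates in the top view: orange-lidded boxes at (321,217) and (233,242), which are the cartridges. The look-alikes are green (360,170) and purple (225,298), so I leave those alone. The feeder opens towards the robot (mouth around (140,245), housing around (136,183)), and the tray is at (379,245). Next I measure and make one close crop.

```bash
cat > h.py <<'E'
import numpy as np,cv2
from cell import arm
def cloud(d,k):
    v,u=np.mgrid[:d.shape[0],:d.shape[1]]
    c=np.stack([(u-k["cx"])/k["fx"]*d,(v-k["cy"])/k["fy"]*d,d],-1)
    return (c-np.array(k["t"]))@np.array(k["R"])
def rect(P):
    (x,y),(w,h),a=cv2.minAreaRect((P[:,:2]*1000).astype(np.float32))
    if w<h: w,h,a=h,w,a+90
    a=(a+90)%180-90
    return f"centre {x:.1f} {y:.1f} size {w:.1f} {h:.1f} long-axis {a:.1f} deg z {np.median(P[:,2])*1000:.1f} n {len(P)}"
E
python3 - <<'E'
from h import *
for c in("top","side"):
    im=cv2.imread(f"pics/{c}0.png");d=np.load(f"pics/{c}d.npy");k=arm.calibration(c);W=cloud(d,k)
    hsv=cv2.cvtColor(im,cv2.COLOR_BGR2HSV);ok=(d>0)
    lab=[("A",(233,242),(303,252)),("B",(321,217),(301,198))]
    for n,t,s in lab:
        u,v=t if c=="top" else s
        m=np.zeros(d.shape,bool);m[v-32:v+32,u-32:u+32]=1
        m&=ok&(abs(W[...,2]-.075)<.008)&(hsv[...,1]>120)&(hsv[...,0]<20)
        print(c,n,rect(W[m]))
    bl=(hsv[...,0]>100)&(hsv[...,0]<125)&(hsv[...,1]>120)&ok
    m=bl.copy();m&=(W[...,2]<.025)&(W[...,2]>-.01)&(W[...,1]<-.1)&(W[...,0]<.7)&(W[...,1]>-.45)
    print(c,"tray",rect(W[m]))
    m=ok&(abs(W[...,2]-.008)<.004)&(W[...,1]>.1)&(W[...,1]<.4)&(W[...,0]>.35)&(W[...,0]<.8)&(hsv[...,1]<60)
    m=cv2.morphologyEx(m.astype(np.uint8),cv2.MORPH_OPEN,np.ones((3,3)))>0
    print(c,"plate",rect(W[m]))
    m=bl&(abs(W[...,2]-.030)<.004)&(W[...,1]>.1)&(W[...,1]<.4)
    print(c,"walls",rect(W[m]))
    m=bl&(abs(W[...,2]-.063)<.012)&(W[...,1]>.1)&(W[...,1]<.4); print(c,"housing",rect(W[m]))
a=cv2.imread("pics/top0.png")[100:300,90:410];cv2.imwrite("pics/crop1.png",cv2.resize(a,(800,500),interpolation=cv2.INTER_CUBIC))
E
```

```text
top A centre 473.6 12.0 size 76.4 45.1 long-axis 0.8 deg z 75.7 n 662
top B centre 532.2 -196.2 size 78.8 44.8 long-axis 27.5 deg z 75.6 n 656
top tray centre 470.0 -337.1 size 135.2 106.7 long-axis -4.3 deg z 5.1 n 2347
top plate centre 508.3 248.1 size 264.0 132.2 long-axis 4.4 deg z 8.8 n 3168
top walls centre 553.6 228.7 size 105.9 48.9 long-axis 43.0 deg z 31.4 n 25
top housing centre 600.3 209.8 size 14.7 3.2 long-axis 2.5 deg z 62.7 n 4
side A centre 473.7 12.9 size 80.0 49.5 long-axis 1.4 deg z 74.3 n 630
side B centre 533.5 -194.0 size 78.3 50.8 long-axis 29.0 deg z 74.1 n 383
side tray centre 470.2 -337.0 size 138.1 113.6 long-axis -4.6 deg z 3.9 n 993
side plate centre 511.6 249.2 size 270.3 132.5 long-axis 4.5 deg z 7.9 n 6100
side walls centre 554.6 255.0 size 179.1 115.8 long-axis 4.3 deg z 29.7 n 1102
side housing centre 615.3 257.5 size 120.5 58.9 long-axis -85.8 deg z 62.7 n 1272
```

View pics/crop1.png

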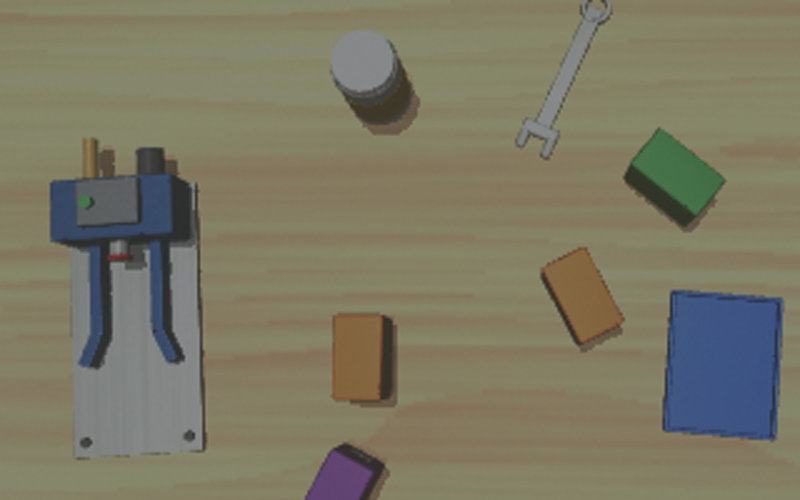

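The crop shows both cartridges clearly: orange lids at crop (358,357) and (582,296). Measurements (in mm) agree between cameras:

| Thing | Position | Yaw |
|---|---|---|
| Cartridge A | (473.7, 12.4) | 1.1° |
| Cartridge B | (532.8, -195.1) | 28.2° |
| Tray | (470, -337) | -4.4° |
| Feeder origin | (526.5, 250.4) | 4.4° |

I lift B first.

```bash

python3 -m jog '[[[1,0.35,0.45,0,0,0,0],[1,0.7,0.9,0,0,0,0],[1,0.7,0.9,0,0,0,0]]]' 20
python3 -m jog '[[[1,0.35,0.45,0,0,0,0],[1,0.7,0.9,0,0,0,0],[1,0.7,0.9,0,0,0,0]]]'
python3 -m jog '[[[1,0.35,0.45,0,0,0,0],[1,0.7,0.9,0,0,0,0],[1,0.7,0.9,0,0,0,0]]]'
python3 -m jog '[[[1,0.35,0.45,0,0,0.0,0.2],[1,0.7,0.9,0,0,0,0.426],[1,0.7,0.9,0,0,0,0.426]]]'
python3 -m jog '[[[1,0.33,0.45,-0.2,0,0,0],[1,0.665,0.935,-0.5,0,0,0],[1,0.665,0.935,-0.5,0,0,0],[1,0.665,0.935,-0.5,0,0,0],[1,0.665,0.935,-0.5,0,0,0]]]'
python3 - <<'E'
from h import *
from scipy.spatial.transform import Rotation as R
o=arm.observe();print(o["clock"],o["eef_pos"],o["ft_force"]);q=o["ee_rot"];print(R.from_quat(np.r_[q[1:],q[0]]).as_matrix())
p,d=arm.camera("wrist");cv2.imwrite("pics/w1.png",p[:,:,::-1]);k=arm.calibration("wrist");print(k)
E
```

```text
clock: 1.1
eef_pos: [0.2616, -0.554, 0.2565]
ee_rot: [-0.001, 0.99, 0.143, 0.002]
ft_force: [0.8, 0.2, 0.0]
width: 0.999
grip_force: 0.0
clock: 1.4
eef_pos: [0.3309, -0.4639, 0.2567]
ee_rot: [-0.001, 0.99, 0.144, 0.001]
ft_force: [0.7, 0.4, -0.1]
width: 1.004
grip_force: 0.0
clock: 1.7
eef_pos: [0.4003, -0.374, 0.2568]
ee_rot: [-0.001, 0.99, 0.143, 0.001]
ft_force: [0.1, 0.4, 0.0]
width: 1.002
grip_force: 0.0
clock: 2.0
eef_pos: [0.4699, -0.2841, 0.2568]
ee_rot: [-0.001, 0.969, 0.248, 0.001]
ft_force: [-0.5, 0.1, 0.6]
width: 1.0
grip_force: 0.0
clock: 2.5
eef_pos: [0.5327, -0.1966, 0.2061]
ee_rot: [0.0, 0.97, 0.243, -0.001]
ft_force: [0.8, -0.5, 0.6]
width: 1.001
grip_force: 0.0
2.5 [ 0.53269622 -0.19656891  0.20613754] [ 0.8049588  -0.46914977  0.62383285]
[[ 8.81448152e-01  4.72280133e-01 -7.94418137e-04]
 [ 4.72279368e-01 -8.81448374e-01 -9.81310764e-04]
 [-1.16369215e-03  4.89787264e-04 -9.99999203e-01]]
{'fx': 325.19226210127806, 'fy': 325.19226210127806, 'cx': 281.3367690643272, 'cy': 215.97933918813808, 'R': array([[ 0.47025537, -0.88252953,  0.00123154],
       [-0.8394205 , -0.44685306,  0.309347  ],
       [-0.27245754, -0.14650586, -0.95094843]]), 't': array([-0.42652695,  0.3326038 ,  0.449471  ])}
```

View pics/w1.png

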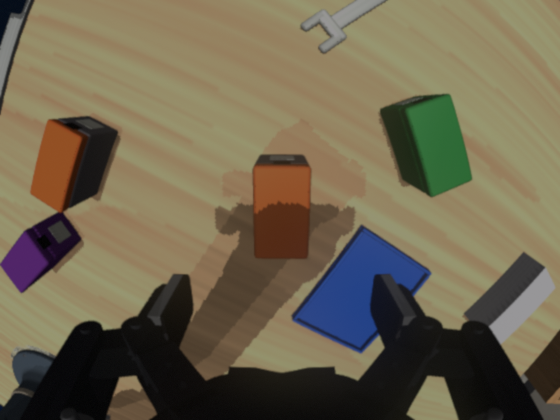

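The wrist view shows B centred (281,208) and square between the fingers, with nothing close by. I descend, grip and lift.

```bash

python3 -m jog '[[[1,0,0.015,-0.4,0,0,0],[1,0,0.015,-0.8,0,0,0],[1,0,0.015,-1,0,0,0],[1,0,0.015,-1,0,0,0]]]' 50
python3 -m jog '[[[1,0,0,-0.25,0,0,0],[1,0,0,-0.51,0,0,0],[1,0,0,-0.51,0,0,0],[1,0,0,-0.51,0,0,0],[-1,0,0,-0.51,0,0,0],[-1,0,0,-0.51,0,0,0],[-1,0,0,-0.51,0,0,0],[-1,0,0,-0.51,0,0,0],[-1,0,0,-0.51,0,0,0],[-1,0,0,-0.51,0,0,0],[-1,0,0,-0.51,0,0,0],[-1,0,0,-0.51,0,0,0]]]'
python3 -m jog '[[[-1,0,0,0.1,0,0,0],[-1,0,0,0.3,0,0,0],[-1,0,0,0.5,0,0,0],[-1,0,0,0.7,0,0,0],[-1,0,0,0.7,0,0,0],[-1,0,0,0.7,0,0,0],[-1,0,0,0.7,0,0,0],[-1,0,0,0.7,0,0,0],[-1,0,0,0.7,0,0,0],[-1,0,0,0.7,0,0,0]]]'
for i in 1 2 3; do python3 -m jog '[[[-1,0,0,0,0,0,0]]]' | grep ft_;done
```

```text
clock: 2.95
eef_pos: [0.5303, -0.1958, 0.1041]
ee_rot: [-0.001, 0.97, 0.242, -0.003]
ft_force: [-0.4, 0.5, 0.2]
width: 1.002
grip_force: 0.0
clock: 4.15
eef_pos: [0.5343, -0.1947, 0.057]
ee_rot: [0.001, 0.97, 0.244, 0.001]
ft_force: [-0.3, -1.1, 6.1]
width: 0.537
grip_force: 51.3
clock: 5.15
eef_pos: [0.5327, -0.1937, 0.1248]
ee_rot: [-0.0, 0.97, 0.244, -0.0]
ft_force: [-0.1, 0.4, -5.5]
width: 0.53
grip_force: 53.1
ft_force: [-1.0, 0.7, -6.0]
ft_force: [0.1, 0.6, -6.3]
ft_force: [0.3, -0.2, -6.1]
```

B weighs about 6.1 N. I set it back and lift A.

```bash

python3 -m jog '[[[-1,0,0,-0.2,0,0,0],[-1,0,0,-0.4,0,0,0],[-1,0,0,-0.6,0,0,0],[-1,0,0,-0.7,0,0,0],[-1,0,0,-0.7,0,0,0],[-1,0,0,-0.7,0,0,0],[1,0,0,-0.7,0,0,0],[1,0,0,-0.7,0,0,0],[1,0,0,-0.7,0,0,0],[1,0,0,-0.7,0,0,0]]]'
python3 -m jog '[[[1,0,0,0.4,0,0,0],[1,0,0,0.8,0,0,0],[1,0,0,1,0,0,0],[1,-0.1,0.4,1,0,0,-0.3],[1,-0.3,0.8,1,0,0,-0.6],[1,-0.593,1,1,0,0,-0.9],[1,-0.593,1,1,0,0,-0.946]]]'
python3 -m jog '[[[1,0,0.5,0,0,0,0],[1,0,1,0,0,0,0],[1,0,1,0,0,0,0]]]'
python3 -m jog '[[[1,0,0.06,0,0,0,0],[1,0,0.06,0,0,0,0],[1,0,0.06,0,0,0,0]]]'
python3 - <<'E'
from h import *
p,d=arm.camera("wrist");cv2.imwrite("pics/w2.png",p[:,:,::-1])
E
```

```text
clock: 6.45
eef_pos: [0.5335, -0.1939, 0.0556]
ee_rot: [0.0, 0.97, 0.244, 0.001]
ft_force: [-0.9, -0.1, -0.4]
width: 1.002
grip_force: 0.0
clock: 7.15
eef_pos: [0.4699, -0.0904, 0.155]
ee_rot: [-0.0, 1.0, 0.011, -0.002]
ft_force: [-0.5, -0.2, -0.2]
width: 1.003
grip_force: 0.0
clock: 7.45
eef_pos: [0.4745, 0.0131, 0.156]
ee_rot: [-0.002, 1.0, 0.016, 0.001]
ft_force: [-0.1, -0.8, 0.8]
width: 1.001
grip_force: 0.0
clock: 7.75
eef_pos: [0.4739, 0.0109, 0.1552]
ee_rot: [0.0, 1.0, 0.009, -0.0]
ft_force: [-0.8, -0.2, 0.4]
width: 1.004
grip_force: 0.0
```

View pics/w2.png

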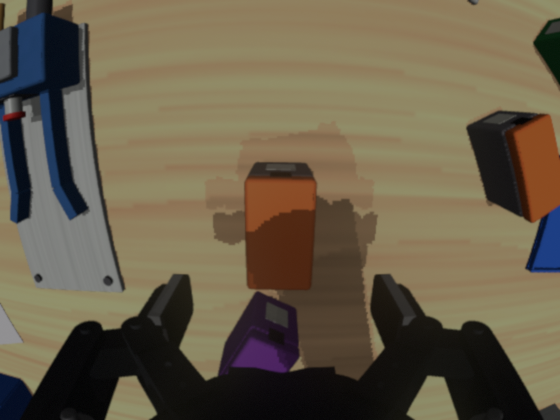

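A is centred (280,233) and aligned. The purple look-alike sits behind its rear end, outside the path of the fingers.

```bash

python3 -m jog '[[[1,0,0.01,-0.3,0,0,0],[1,0,0.01,-0.6,0,0,0],[1,0,0.01,-0.8,0,0,0],[1,0,0.01,-1,0,0,0],[1,0,0.01,-1,0,0,0],[-1,0,0.01,-1,0,0,0],[-1,0,0.01,-1,0,0,0],[-1,0,0.01,-1,0,0,0],[-1,0,0.01,-1,0,0,0],[-1,0,0.01,-1,0,0,0],[-1,0,0.01,-1,0,0,0],[-1,0,0.01,-1,0,0,0]]]'
python3 -m jog '[[[-1,0,0,0,0,0,0],[-1,0,0,0.1,0,0,0],[-1,0,0,0.3,0,0,0],[-1,0,0,0.5,0,0,0],[-1,0,0,0.7,0,0,0],[-1,0,0,0.7,0,0,0],[-1,0,0,0.7,0,0,0],[-1,0,0,0.7,0,0,0],[-1,0,0,0.7,0,0,0],[-1,0,0,0.7,0,0,0],[-1,0,0,0.7,0,0,0]]]'
for i in 1 2 3; do python3 -m jog '[[[-1,0,0,0,0,0,0]]]' | grep ft_;done
```

```text
clock: 9.0
eef_pos: [0.4746, 0.0129, 0.0566]
ee_rot: [0.0, 1.0, 0.01, 0.001]
ft_force: [-1.0, -2.1, 5.9]
width: 0.534
grip_force: 51.3
clock: 10.1
eef_pos: [0.4734, 0.0133, 0.1248]
ee_rot: [0.0, 1.0, 0.01, -0.001]
ft_force: [0.7, -0.2, -1.1]
width: 0.534
grip_force: 51.8
ft_force: [-0.5, 0.3, -3.2]
ft_force: [0.8, 0.1, -3.1]
ft_force: [-0.1, 0.1, -2.2]
```

A weighs about 3 N, so it is the lighter one and goes to the tray. B at about 6 N is the heavier.

```bash

python3 -m jog '[[[-1,0,0,0.3,0,0,0],[-1,0,0,0.65,0,0,0],[-1,0,-0.4,0.65,0,0,-0.1],[-1,0,-0.8,0.65,0,0,-0.19],[-1,0,-1,0.65,0,0,-0.19]]]'
python3 -m jog '[[[-1,0,-0.4,0,0,0,0],[-1,0,-0.8,0,0,0,0],[-1,0,-1,0,0,0,0]]]'
python3 -m jog '[[[-1,0,-0.4,0,0,0,0],[-1,0,-0.8,0,0,0,0],[-1,0,-1,0,0,0,0]]]'
python3 -m jog '[[[-1,-0.037,-0.3,0,0,0,0],[-1,-0.037,-0.504,0,0,0,0],[-1,-0.037,-0.504,0,0,0,0],[-1,-0.037,-0.504,-0.3,0,0,0],[-1,-0.037,-0.504,-0.6,0,0,0],[-1,-0.037,-0.504,-0.9,0,0,0],[-1,-0.037,-0.504,-0.9,0,0,0],[-1,-0.037,-0.504,-0.9,0,0,0]]]'
python3 -m jog '[[[-1,0,0,-0.2,0,0,0],[-1,0,0,-0.3,0,0,0],[-1,0,0,-0.36,0,0,0],[-1,0,0,-0.4,0,0,0],[-1,0,0,-0.4,0,0,0],[-1,0,0,-0.4,0,0,0]]]'
python3 - <<'E'
from h import *
p,d=arm.camera("side");cv2.imwrite("pics/s2.png",cv2.resize(p[120:320,140:420,::-1],(784,560)))
E
```

```text
clock: 10.9
eef_pos: [0.4733, -0.0905, 0.1907]
ee_rot: [0.001, 0.999, -0.04, 0.0]
ft_force: [0.7, 1.6, -2.5]
width: 0.536
grip_force: 52.5
clock: 11.2
eef_pos: [0.473, -0.1908, 0.1904]
ee_rot: [0.001, 0.999, -0.04, 0.0]
ft_force: [-0.7, 1.0, -2.3]
width: 0.532
grip_force: 52.5
clock: 11.5
eef_pos: [0.4727, -0.291, 0.1903]
ee_rot: [0.001, 0.999, -0.04, -0.0]
ft_force: [0.2, -0.4, -2.7]
width: 0.535
grip_force: 52.5
clock: 12.3
eef_pos: [0.4702, -0.3365, 0.1005]
ee_rot: [-0.0, 0.999, -0.037, -0.0]
ft_force: [-0.1, -0.7, -1.6]
width: 0.541
grip_force: 52.4
clock: 12.9
eef_pos: [0.4703, -0.3373, 0.0609]
ee_rot: [0.0, 0.999, -0.038, 0.0]
ft_force: [0.2, 0.2, -2.2]
width: 0.531
grip_force: 52.5
```

View pics/s2.png

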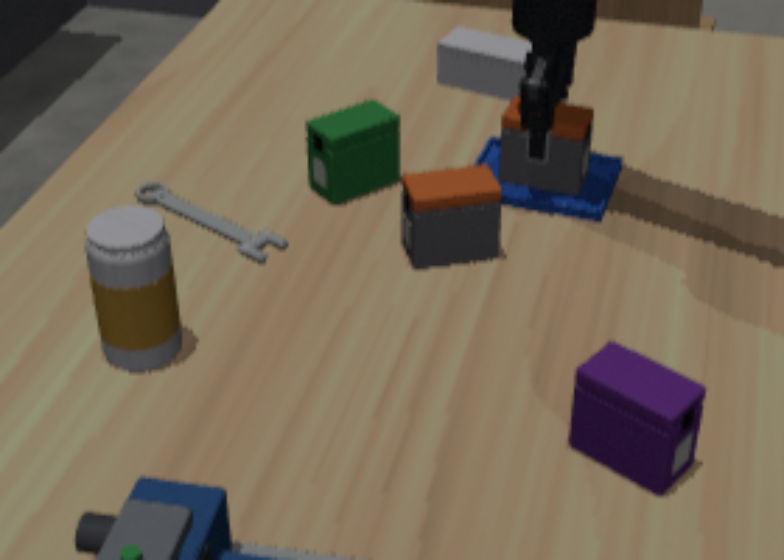

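The picture shows A upright above the tray centre (550,145), still just carried. I lower the last 2–3 mm, release, and fetch B.

```bash

python3 -m jog '[[[-1,0,0,-0.01,0,0,0],[-1,0,0,-0.02,0,0,0],[-1,0,0,-0.03,0,0,0],[-1,0,0,-0.03,0,0,0]]]'
python3 -m jog '[[[1,0,0,0,0,0,0],[1,0,0,0,0,0,0],[1,0,0,0,0,0,0],[1,0,0,0,0,0,0],[1,0,0,0.3,0,0,0],[1,0,0,0.7,0,0,0],[1,0,0,0.98,0,0,0],[1,0,0,0.98,0,0,0]]]'
python3 -m jog '[[[1,0.3,0.4,0,0,0,0.28],[1,0.63,0.8,0,0,0,0.55],[1,0.63,1,0,0,0,0.8],[1,0.63,1,0,0,0,0.8]]]'
python3 -m jog '[[[1,0,0.433,0,0,0,0.2],[1,0,0.433,0,0,0,0.34],[1,0,0.433,0,0,0,0.34],[1,0,0.433,0,0,0,0.34]]]'
python3 - <<'E'
from h import *
p,d=arm.camera("wrist");cv2.imwrite("pics/w3.png",p[:,:,::-1])
h=cv2.cvtColor(p,cv2.COLOR_RGB2HSV);m=(h[...,0]<14)&(h[...,1]>150)&(h[...,2]>50);
n,l,s,c=cv2.connectedComponentsWithStats(m.astype(np.uint8))
for i in np.argsort(-s[1:,4])[:3]+1: print(s[i],c[i],cv2.minAreaRect(np.argwhere(l==i)[:,::-1].astype(np.float32)))
p,d=arm.camera("top");W=cloud(d,arm.calibration("top"))
h=cv2.cvtColor(p,cv2.COLOR_RGB2HSV)
for lo,hi in((-.5,-.25),(-.25,-.1)):
    m=(d>0)&(h[...,0]<20)&(h[...,1]>120)&(W[...,1]>lo)&(W[...,1]<hi)&(W[...,2]>.06)&(W[...,2]<.095);print(m.sum() and rect(W[m]))
E
```

```text
clock: 13.35
eef_pos: [0.4702, -0.3374, 0.0606]
ee_rot: [0.0, 0.999, -0.038, 0.0]
ft_force: [-5.1, 2.9, 19.8]
width: 0.538
grip_force: 54.5
clock: 14.15
eef_pos: [0.4723, -0.3386, 0.1595]
ee_rot: [0.002, 0.999, -0.038, 0.004]
ft_force: [0.4, -0.6, 0.2]
width: 1.001
grip_force: 0.0
clock: 14.55
eef_pos: [0.534, -0.232, 0.1543]
ee_rot: [-0.002, 0.986, 0.166, -0.0]
ft_force: [-0.3, 0.3, -1.1]
width: 0.999
grip_force: 0.0
clock: 14.95
eef_pos: [0.5323, -0.1956, 0.1548]
ee_rot: [0.0, 0.97, 0.243, -0.001]
ft_force: [-0.3, 0.2, -0.2]
width: 0.999
grip_force: 0.0
[ 244  177   72  113 7650] [279.39738562 231.91607843] ((279.5, 232.99996948242188), (70.99998474121094, 111.99998474121094), -0.0)
[350 345  34  36 311] [366.07395498 364.24115756] ((368.7500305175781, 362.7500305175781), (9.192388534545898, 43.84062194824219), 45.0)
centre 469.1 -336.9 size 78.2 45.2 long-axis -5.2 deg z 79.7 n 684
0
```

A stands in the tray at (469,-337), z fine. B is centred under the gripper. I grasp it and carry it to above the feeder's plate.

```bash

python3 -m jog '[[[1,0,0,-0.3,0,0,0],[1,0,0,-0.6,0,0,0],[1,0,0,-0.8,0,0,0],[1,0,0,-1,0,0,0],[1,0,0,-1,0,0,0],[-1,0,0,-1,0,0,0],[-1,0,0,-1,0,0,0],[-1,0,0,-1,0,0,0],[-1,0,0,-1,0,0,0],[-1,0,0,-1,0,0,0],[-1,0,0,-1,0,0,0],[-1,0,0,-1,0,0,0]]]' 50
python3 -m jog '[[[-1,0,0,0,0,0,0],[-1,0,0,0.3,0,0,0],[-1,0,0,0.6,0,0,0],[-1,0,0,1,0,0,0],[-1,0,0,1,0,0,0]]]'
python3 -m jog '[[[-1,-0.2,0.4,0.2,0,0,-0.28],[-1,-0.4,0.8,0.2,0,0,-0.55],[-1,-0.5,1,0.2,0,0,-0.83],[-1,-0.5,1,0.2,0,0,-0.83]]]'
python3 -m jog '[[[-1,0,0.4,0,0,0,0],[-1,0,0.8,0,0,0,0],[-1,0,1,0,0,0,0]]]'
python3 -m jog '[[[-1,-0.2,0.4,0,0,0,0],[-1,-0.4,0.8,0,0,0,0],[-1,-0.56,1,0,0,0,0]]]'
python3 -m jog '[[[-1,0,0.4,0,0,0,0],[-1,0,0.8,0,0,0,0],[-1,0,1,0,0,0,0]]]'
python3 -m jog '[[[-1,0,0.364,0,0,0,0],[-1,0,0.364,0,0,0,0],[-1,0,0.364,0,0,0,0],[-1,0,0.364,0,0,0,0]]]'
cat >> h.py <<'E'
def fcloud(d,k):
    v,u=np.mgrid[:d.shape[0],:d.shape[1]].astype(float)
    x=(u-k["cx"])/k["fx"];y=(v-k["cy"])/k["fy"];th=np.hypot(x,y)+1e-9
    s=np.tan(th)/th
    c=np.stack([x*s*d,y*s*d,d],-1)
    return (c-np.array(k["t"]))@np.array(k["R"])
E
python3 - <<'E'
from h import *
print(arm.observe()["eef_pos"])
k=arm.calibration("wrist");p,d=arm.camera("wrist");cv2.imwrite("pics/w4.png",p[:,:,::-1]);np.save("pics/w4d.npy",d);np.savez("pics/w4k.npz",**k)
W=fcloud(d,k);h=cv2.cvtColor(p,cv2.COLOR_RGB2HSV)
m=(d>0)&(h[...,0]>100)&(h[...,0]<125)&(h[...,1]>120)&(abs(W[...,2]-.03)<.004)&(W[...,0]>.4)
print("walls",rect(W[m]))
P=W[m][:,:2]*1000; a=np.deg2rad(4.4);o=np.array([526.5,250.4]);F=(P-o)@np.array([[np.cos(a),-np.sin(a)],[np.sin(a),np.cos(a)]])
for x in range(-60,60,10):
    s=F[(F[:,0]>x)&(F[:,0]<=x+10)][:,1]; L=s[s>0];R=s[s<0]
    if len(L)>3 and len(R)>3: print(x+5,"L %.1f..%.1f R %.1f..%.1f"%(L.min(),L.max(),R.min(),R.max()),len(s))
E
```

```text
clock: 16.25
eef_pos: [0.5337, -0.194, 0.0567]
ee_rot: [0.001, 0.97, 0.245, 0.001]
ft_force: [-1.4, 0.6, 6.9]
width: 0.529
grip_force: 53.6
clock: 16.75
eef_pos: [0.5359, -0.1946, 0.1599]
ee_rot: [0.003, 0.97, 0.245, 0.004]
ft_force: [3.3, 0.1, -6.1]
width: 0.529
grip_force: 55.4
clock: 17.15
eef_pos: [0.4795, -0.0898, 0.1735]
ee_rot: [-0.001, 0.999, 0.042, -0.003]
ft_force: [-0.5, -0.3, -6.6]
width: 0.53
grip_force: 57.1
clock: 17.45
eef_pos: [0.482, 0.0093, 0.1741]
ee_rot: [-0.001, 0.999, 0.042, -0.001]
ft_force: [-0.1, 0.8, -6.2]
width: 0.532
grip_force: 58.0
clock: 17.75
eef_pos: [0.4249, 0.1089, 0.1741]
ee_rot: [-0.001, 0.999, 0.042, -0.001]
ft_force: [0.1, 0.5, -7.0]
width: 0.534
grip_force: 58.0
clock: 18.05
eef_pos: [0.4263, 0.2093, 0.1745]
ee_rot: [-0.001, 0.999, 0.042, -0.0]
ft_force: [1.1, 0.5, -5.6]
width: 0.532
grip_force: 58.0
clock: 18.45
eef_pos: [0.4267, 0.2409, 0.1741]
ee_rot: [0.001, 0.999, 0.039, -0.001]
ft_force: [-0.5, 0.5, -7.1]
width: 0.531
grip_force: 58.3
[0.4266968  0.24087677 0.17411461]
walls centre 525.8 247.9 size 120.0 93.2 long-axis 3.9 deg z 30.9 n 3836
-55 L 31.8..44.6 R -48.6..-35.8 288
-45 L 26.9..42.0 R -45.2..-31.7 317
-35 L 23.6..37.5 R -41.3..-28.4 329
-25 L 23.2..33.1 R -37.2..-27.3 306
-15 L 23.2..33.1 R -37.1..-27.2 328
-5 L 23.2..33.1 R -37.7..-27.1 325
5 L 22.5..33.0 R -37.7..-27.1 323
15 L 22.4..33.0 R -37.6..-27.1 327
25 L 22.3..32.9 R -37.6..-27.0 330
35 L 22.4..33.1 R -37.6..-27.1 331
45 L 22.4..33.1 R -38.5..-27.0 332
55 L 21.8..33.2 R -38.5..-27.2 288
```

View pics/w4.png

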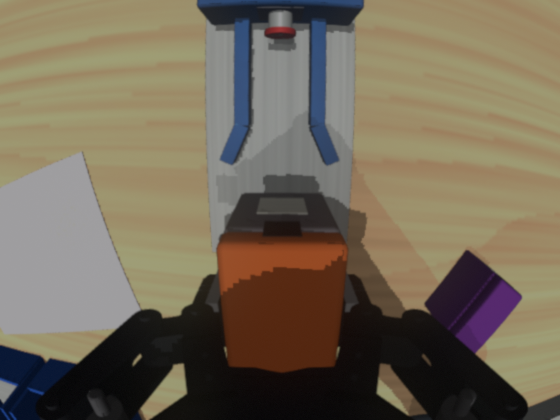

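B is in the hand, with its lid centred at column 282. The channel centre is at column 280.5, and the red plunger tip at (280,32) stands out. I measure the lid against the channel with the same camera, so any bias cancels.

```bash
python3 - <<'E'
from h import *
im=cv2.imread("pics/w4.png");d=np.load("pics/w4d.npy");k=dict(np.load("pics/w4k.npz"));W=fcloud(d,k);h=cv2.cvtColor(im,cv2.COLOR_BGR2HSV)
a=np.deg2rad(4.4);o=np.array([526.5,250.4]);M=np.array([[np.cos(a),-np.sin(a)],[np.sin(a),np.cos(a)]])
m=(d>0)&(h[...,0]<14)&(h[...,1]>150)&(abs(W[...,2]-.192)<.008);print("lid",rect(W[m]))
F=(W[m][:,:2]*1000-o)@M
for x in range(-140,-50,10):
    s=F[(F[:,0]>x)&(F[:,0]<=x+10)][:,1]
    if len(s)>20: print(x,s.min().round(1),s.max().round(1),((s.min()+s.max())/2).round(2))
r=(d>0)&((h[...,0]<8)|(h[...,0]>172))&(h[...,1]>150);r[80:]=0
F=(W[r][:,:2]*1000-o)@M;print("red",r.sum(),np.percentile(F[:,0],[5,50]),F[:,1].mean(),np.median(W[r][:,2]))
b=(d>0)&(h[...,0]>100)&(h[...,0]<125)&(h[...,1]>120)&(W[...,2]>.045)&(W[...,2]<.062)&(W[...,0]>.4)
F=(W[b][:,:2]*1000-o)@M;print("face x",np.percentile(F[:,0],[5,50,95]))
e=arm.observe()["eef_pos"];print(e,(e[:2]*1000-o)@M)
E
```

```text
lid centre 434.5 239.3 size 60.3 48.4 long-axis 3.7 deg z 193.1 n 16084
-130 -25.5 17.2 -4.16
-120 -27.0 19.6 -3.72
-110 -27.9 19.8 -4.06
-100 -28.2 19.6 -4.3
-90 -27.1 20.2 -3.44
-80 -26.5 18.7 -3.93
-70 -26.5 18.6 -3.93
red 131 [39.71136036 41.41601961] -1.9973262636969544 0.053319090066988616
face x [58.89473044 59.64985351 61.4478435 ]
[0.4268346  0.24082113 0.17436721] [-100.10654565   -1.90440855]
```

In the wrist frame the lid is 1.8 mm to the −y side of the channel axis. The TCP's offset from the side-camera axis is 1.9 mm, so the two agree and I shift +1.85 mm in y. The plunger tip is at about feeder x 40. Now I lower onto the plate.

```bash

python3 -m jog '[[[-1,0,0.0185,-0.3,0,0,0],[-1,0,0.0185,-0.6,0,0,0],[-1,0,0.0185,-0.8,0,0,0],[-1,0,0.0185,-1,0,0,0],[-1,0,0.0185,-1,0,0,0],[-1,0,0.0185,-1,0,0,0]]]'
python3 -m jog '[[[-1,0,0,-0.05,0,0,0],[-1,0,0,-0.085,0,0,0],[-1,0,0,-0.085,0,0,0],[-1,0,0,-0.085,0,0,0],[-1,0,0,-0.085,0,0,0]]]'
for i in 1 2 3; do python3 -m jog '[[[-1,0,0,0,0,0,0],[-1,0,0,0,0,0,0]]]' | egrep 'ft_|eef';done
```

```text
clock: 19.1
eef_pos: [0.4273, 0.2437, 0.0754]
ee_rot: [0.0, 0.999, 0.039, -0.0]
ft_force: [-0.1, 0.4, -6.8]
width: 0.533
grip_force: 58.2
clock: 19.6
eef_pos: [0.4271, 0.2445, 0.0671]
ee_rot: [-0.0, 0.999, 0.04, 0.0]
ft_force: [-0.3, -0.1, -7.1]
width: 0.535
grip_force: 58.3
eef_pos: [0.427, 0.2445, 0.0669]
ft_force: [-0.3, -0.3, -6.4]
eef_pos: [0.427, 0.2444, 0.0668]
ft_force: [-0.2, -0.4, -7.5]
eef_pos: [0.4269, 0.2444, 0.0668]
ft_force: [0.2, -0.1, -6.0]
```

The earlier 240.8 was arm lag, and the TCP now reads 244.4 against the 242.7 I want. I correct that and touch down in small steps.

```bash

python3 -m jog '[[[-1,0,-0.017,-0.008,0,0,0],[-1,0,-0.017,-0.008,0,0,0],[-1,0,-0.017,-0.008,0,0,0],[-1,0,-0.017,-0.008,0,0,0]]]'
for i in 1 2 3; do python3 -m jog '[[[-1,0,0,-0.006,0,0,0],[-1,0,0,-0.006,0,0,0],[-1,0,0,-0.006,0,0,0]]]' | egrep 'ft_|eef';done
python3 - <<'E'
from h import *
o=arm.observe();print(o["eef_pos"],o["ft_force"],o["clock"])
k=arm.calibration("wrist");p,d=arm.camera("wrist");cv2.imwrite("pics/w5.png",p[:,:,::-1])
W=fcloud(d,k);h=cv2.cvtColor(p,cv2.COLOR_RGB2HSV)
a=np.deg2rad(4.4);og=np.array([526.5,250.4]);M=np.array([[np.cos(a),-np.sin(a)],[np.sin(a),np.cos(a)]])
print("tcp",(o["eef_pos"][:2]*1000-og)@M)
def prof(m,r):
    F=(W[m][:,:2]*1000-og)@M
    for x in r:
        s=F[(F[:,0]>x)&(F[:,0]<=x+15)][:,1]; c=np.median(F[:,1]);L=s[s>c];R=s[s<c]
        if len(L)>9 and len(R)>9: print(x,"L %.1f %.1f R %.1f %.1f"%(L.min(),L.max(),R.min(),R.max()),"mid in %.2f out %.2f"%((L.min()+R.max())/2,(L.max()+R.min())/2))
prof((d>0)&(h[...,0]>100)&(h[...,0]<125)&(h[...,1]>120)&(abs(W[...,2]-.03)<.004)&(W[...,0]>.4),range(-60,60,15))
print("lid");prof((d>0)&(h[...,0]<14)&(h[...,1]>150)&(abs(W[...,2]-.083)<.008),range(-140,-55,15))
E
```

```text
clock: 20.6
eef_pos: [0.427, 0.2427, 0.066]
ee_rot: [-0.0, 0.999, 0.04, 0.0]
ft_force: [-0.3, 0.5, -6.4]
width: 0.529
grip_force: 58.3
eef_pos: [0.4269, 0.2427, 0.0654]
ft_force: [0.9, -1.0, -6.5]
eef_pos: [0.427, 0.2427, 0.0648]
ft_force: [-0.1, 0.3, -6.2]
eef_pos: [0.4269, 0.2428, 0.0647]
ft_force: [-2.5, -1.5, 3.9]
[0.42692325 0.24275036 0.06473436] [-2.54593351 -1.47079081  3.93034691] 21.5
tcp [-9.98701443e+01  1.23344892e-02]
-60 L 28.9 46.1 R -49.3 -33.0 mid in -2.05 out -1.60
-45 L 23.4 40.2 R -43.9 -27.4 mid in -2.02 out -1.87
-30 L 22.6 33.6 R -38.0 -26.7 mid in -2.03 out -2.20
-15 L 22.4 33.4 R -38.3 22.4 mid in 22.40 out -2.48
0 L 22.5 33.5 R -38.0 -27.1 mid in -2.31 out -2.24
15 L 22.4 33.6 R -38.4 22.4 mid in 22.39 out -2.45
30 L 22.4 33.2 R -38.6 22.3 mid in 22.33 out -2.66
lid
-125 L -1.7 21.3 R -25.3 -2.1 mid in -1.91 out -1.97
-110 L -1.7 21.5 R -25.4 -2.0 mid in -1.87 out -1.94
-95 L -1.7 22.3 R -25.4 -2.0 mid in -1.82 out -1.55
-80 L -1.9 20.6 R -24.7 -1.9 mid in -1.94 out -2.02
-65 L -1.9 19.9 R -23.9 -2.3 mid in -2.10 out -1.99
```

The lid (−1.9) and channel (−2.1 to −2.4) now line up within 0.4 mm, and B rests on the plate. I slide in with force checks.

```bash

python3 -m jog '[[[-1,0.03,0.002,0.004,0,0,0],[-1,0.06,0.0045,0.004,0,0,-0.003],[-1,0.09,0.0065,0.004,0,0,-0.005],[-1,0.12,0.009,0.004,0,0,-0.008],[-1,0.15,0.011,0.004,0,0,-0.008],[-1,0.18,0.013,0.004,0,0,-0.008],[-1,0.21,0.0155,0.004,0,0,-0.008],[-1,0.24,0.0175,0.004,0,0,-0.008],[-1,0.27,0.02,0.004,0,0,-0.008],[-1,0.3,0.022,0.004,0,0,-0.008]]]' 
python3 -m jog '[[[-1,0.03,0.0022,0,0,0,0],[-1,0.06,0.0044,0,0,0,0],[-1,0.09,0.0066,0,0,0,0]]]' | egrep 'eef|ft_'
python3 -m jog '[[[-1,0.03,0.0022,0,0,0,0],[-1,0.06,0.0044,0,0,0,0],[-1,0.09,0.0066,0,0,0,0]]]' | egrep 'eef|ft_'
```

```text
clock: 22.55
eef_pos: [0.4504, 0.2453, 0.0651]
ee_rot: [0.002, 0.999, 0.039, -0.006]
ft_force: [-16.1, -3.3, 15.0]
width: 0.535
grip_force: 60.9
eef_pos: [0.4604, 0.2461, 0.0651]
ft_force: [-16.8, -1.2, 16.5]
eef_pos: [0.4698, 0.2468, 0.0651]
ft_force: [-13.9, -0.7, 13.6]
```

```bash

python3 -m jog '[[[-1,0.03,0.0022,0,0,0,0],[-1,0.06,0.0044,0,0,0,0],[-1,0.09,0.0066,0,0,0,0],[-1,0.09,0.0066,0,0,0,0],[-1,0.09,0.0066,0,0,0,0]]]'
python3 -m jog '[[[-1,0,0,0,0,0,0]]]'
```

```text
clock: 23.65
eef_pos: [0.4811, 0.2477, 0.0649]
ee_rot: [0.0, 0.999, 0.039, -0.002]
ft_force: [-10.1, 0.3, 10.0]
width: 0.53
grip_force: 60.0
clock: 23.75
eef_pos: [0.4811, 0.2476, 0.0649]
ee_rot: [0.0, 0.999, 0.039, -0.002]
ft_force: [-10.2, 0.4, 9.0]
width: 0.529
grip_force: 60.0
```

Lateral force is near zero. The 10–16 N drag is plate friction from pressing down, so I ease up and then continue.

```bash

python3 -m jog '[[[-1,0,0,0.004,0,0,0],[-1,0,0,0.008,0,0,0],[-1,0,0,0.008,0,0,0],[-1,0,0,0.008,0,0,0]]]' | egrep 'eef|ft_|rot'
python3 -m jog '[[[-1,0.02,0.0015,0,0,0,0],[-1,0.04,0.003,0,0,0,0],[-1,0.06,0.0044,0,0,0,0],[-1,0.08,0.006,0,0,0,0]]]' | egrep 'eef|ft_|rot'
```

```text
eef_pos: [0.4844, 0.2464, 0.0649]
ee_rot: [0.0, 0.999, 0.037, -0.0]
ft_force: [-0.1, -0.4, -6.7]
eef_pos: [0.4923, 0.2475, 0.0654]
ee_rot: [-0.0, 0.999, 0.038, 0.0]
ft_force: [0.3, 0.3, -7.2]
```

```bash

python3 -m jog '[[[-1,0.02,0.0015,-0.003,0,0,0],[-1,0.05,0.0037,-0.003,0,0,0],[-1,0.08,0.006,-0.003,0,0,0],[-1,0.11,0.008,-0.003,0,0,0],[-1,0.14,0.0103,-0.003,0,0,0]]]' | egrep 'eef|ft_|rot'
python3 -m jog '[[[-1,0.03,0.0022,-0.002,0,0,0],[-1,0.06,0.0044,-0.002,0,0,0],[-1,0.09,0.0066,-0.002,0,0,0],[-1,0.09,0.0066,-0.002,0,0,0],[-1,0.09,0.0066,-0.002,0,0,0],[-1,0.09,0.0066,-0.002,0,0,0]]]' | egrep 'eef|ft_|rot|cl'
```

```text
eef_pos: [0.5062, 0.2485, 0.0651]
ee_rot: [0.0, 0.999, 0.038, 0.0]
ft_force: [0.7, -0.4, -6.3]
clock: 25.65
eef_pos: [0.5147, 0.2492, 0.0649]
ee_rot: [0.0, 0.999, 0.038, -0.0]
ft_force: [-1.0, -0.2, -6.9]
```

```bash

python3 -m jog '[[[-1,0.02,0.0015,-0.002,0,0,0],[-1,0.04,0.003,-0.002,0,0,0],[-1,0.06,0.0044,-0.002,0,0,0],[-1,0.08,0.006,-0.002,0,0,0],[-1,0.08,0.006,-0.002,0,0,0]]]' | egrep 'eef|ft_'
for i in 1 2 3; do python3 -m jog '[[[-1,0.01,0.0007,0,0,0,0],[-1,0.02,0.0015,0,0,0,0],[-1,0.02,0.0015,0,0,0,0],[-1,0.02,0.0015,0,0,0,0]]]' | egrep 'eef|ft_';done
```

```text
eef_pos: [0.5235, 0.2499, 0.0648]
ft_force: [-0.3, 0.7, -4.8]
eef_pos: [0.5249, 0.2501, 0.0648]
ft_force: [-2.7, -0.7, -1.9]
eef_pos: [0.5271, 0.2502, 0.0648]
ft_force: [-4.0, -0.2, -1.2]
eef_pos: [0.5289, 0.2503, 0.0648]
ft_force: [-4.4, 0.3, 0.8]
```

```bash

for i in 1 2 3; do python3 -m jog '[[[-1,0.01,0.0007,0,0,0,0],[-1,0.015,0.0011,0,0,0,0],[-1,0.015,0.0011,0,0,0,0],[-1,0.015,0.0011,0,0,0,0]]]' | egrep 'eef|ft_';done
```

```text
eef_pos: [0.5294, 0.2504, 0.0649]
ft_force: [-7.1, 0.5, 3.1]
eef_pos: [0.5295, 0.2504, 0.0649]
ft_force: [-10.4, -2.3, 6.1]
eef_pos: [0.5297, 0.2505, 0.065]
ft_force: [-14.8, -1.4, 11.3]
```

It has stalled with the plate load rising to 11 N, so this could be friction or the stop. I unload vertically and look.

```bash

for i in 1 2 ; do python3 -m jog '[[[-1,0,0,0.002,0,0,0],[-1,0,0,0.004,0,0,0],[-1,0,0,0.004,0,0,0],[-1,0,0,0.004,0,0,0]]]' | egrep 'eef|ft_|rot';done
python3 - <<'E'
from h import *
p,d=arm.camera("side");cv2.imwrite("pics/s3.png",cv2.resize(p[250:390,130:340,::-1],(798,532),interpolation=cv2.INTER_CUBIC))
E
```

```text
eef_pos: [0.5298, 0.2505, 0.065]
ee_rot: [0.001, 0.999, 0.038, -0.003]
ft_force: [-13.4, -1.3, 7.9]
eef_pos: [0.5314, 0.2505, 0.065]
ee_rot: [0.001, 0.999, 0.038, -0.002]
ft_force: [-7.5, -0.0, 1.0]
```

View pics/s3.png

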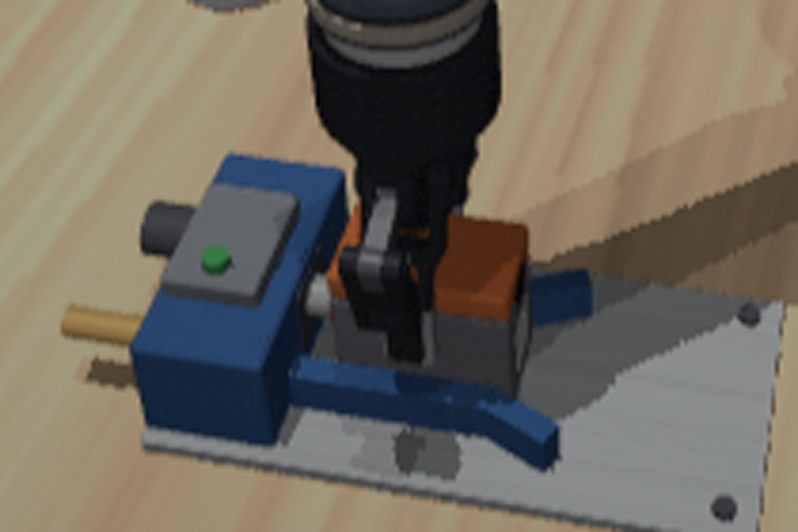

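B is at the plunger (315,295 in the crop) and upright. The stall was plate friction, because it advanced when unloaded. I carry on with less load.

```bash

python3 -m jog '[[[-1,0,0,0.003,0,0,0],[-1,0,0,0.003,0,0,0],[-1,0,0,0.003,0,0,0]]]' | egrep 'eef|ft_'
for i in 1 2 3; do python3 -m jog '[[[-1,0.005,0.0004,0.001,0,0,0],[-1,0.01,0.0007,0.001,0,0,0],[-1,0.01,0.0007,0.001,0,0,0],[-1,0.01,0.0007,0.001,0,0,0]]]' | egrep 'eef|ft_';done
```

```text
eef_pos: [0.5319, 0.2505, 0.0649]
ft_force: [-6.3, 0.9, -3.0]
eef_pos: [0.5329, 0.2506, 0.065]
ft_force: [-6.1, 1.1, -2.2]
eef_pos: [0.534, 0.2506, 0.065]
ft_force: [-5.5, 0.6, -3.2]
eef_pos: [0.535, 0.2507, 0.065]
ft_force: [-4.6, 0.9, -3.7]
```

```bash

for i in 1 2 3; do python3 -m jog '[[[-1,0.005,0.0004,0.0005,0,0,0],[-1,0.01,0.0007,0.0005,0,0,0],[-1,0.01,0.0007,0.0005,0,0,0],[-1,0.01,0.0007,0.0005,0,0,0]]]' | egrep 'eef|ft_|cl';done
```

```text
clock: 31.3
eef_pos: [0.5361, 0.2508, 0.065]
ft_force: [-4.5, 1.4, -6.1]
clock: 31.7
eef_pos: [0.5382, 0.2505, 0.0657]
ft_force: [-4.8, 0.3, -8.4]
clock: 32.1
eef_pos: [0.5394, 0.2505, 0.0661]
ft_force: [-4.3, -0.2, -8.4]
```

```bash

python3 -m jog '[[[-1,0,0,-0.004,0,0,0],[-1,0,0,-0.006,0,0,0],[-1,0,0,-0.006,0,0,0]]]' | egrep 'eef|ft_'
for i in 1 2 3; do python3 -m jog '[[[-1,0.005,0.0004,0,0,0,0],[-1,0.01,0.0007,0,0,0,0],[-1,0.01,0.0007,0,0,0,0],[-1,0.01,0.0007,0,0,0,0]]]' | egrep 'eef|ft_|cl';done
```

```text
eef_pos: [0.5394, 0.2505, 0.066]
ft_force: [-4.7, -0.3, -6.1]
clock: 32.8
eef_pos: [0.5394, 0.2506, 0.066]
ft_force: [-7.8, -1.1, -3.7]
clock: 33.2
eef_pos: [0.5395, 0.2506, 0.066]
ft_force: [-11.0, -1.3, -2.0]
clock: 33.6
eef_pos: [0.5395, 0.2506, 0.066]
ft_force: [-12.6, -2.2, -0.7]
```

```bash

python3 -m jog '[[[-1,0,0,0.003,0,0,0],[-1,0,0,0.003,0,0,0],[-1,0,0,0.003,0,0,0]]]' | egrep 'eef|ft_|rot'
python3 -m jog '[[[-1,0.01,0.0007,0,0,0,0],[-1,0.01,0.0007,0,0,0,0],[-1,0.01,0.0007,0,0,0,0],[-1,0.01,0.0007,0,0,0,0]]]' | egrep 'eef|ft_|rot'
python3 - <<'E'
from h import *
k=arm.calibration("wrist");p,d=arm.camera("wrist");cv2.imwrite("pics/w6.png",cv2.resize(p[60:330,150:420,::-1],(594,594),interpolation=cv2.INTER_CUBIC))
E
```

```text
eef_pos: [0.5395, 0.2506, 0.0661]
ee_rot: [0.001, 0.999, 0.038, -0.003]
ft_force: [-11.8, -3.3, -1.2]
eef_pos: [0.5396, 0.2506, 0.0661]
ee_rot: [0.002, 0.999, 0.038, -0.004]
ft_force: [-14.1, -3.0, -1.1]
```

View pics/w6.png

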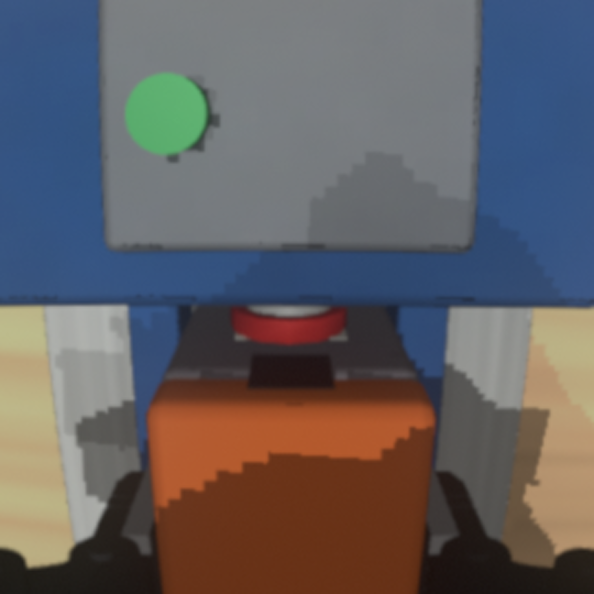

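The red tip bears on the cartridge's front end (290,320 in the crop). It does not move under 14 N, of which at most 4 N is plate friction, so the plunger is at its stop after about 10 mm. I relax the push, open and rise.

```bash

python3 -m jog '[[[-1,-0.02,-0.0015,0,0,0,0],[-1,-0.03,-0.0022,0,0,0,0],[-1,-0.03,-0.0022,0,0,0,0]]]' | egrep 'eef|ft_|rot'
python3 -m jog '[[[1,0,0,0,0,0,0],[1,0,0,0,0,0,0],[1,0,0,0,0,0,0],[1,0,0,0,0,0,0],[1,0,0,0,0,0,0]]]'
python3 -m jog '[[[1,0,0,0.3,0,0,0],[1,0,0,0.7,0,0,0],[1,0,0,1,0,0,0],[1,0,0,1,0,0,0],[1,0,0,1,0,0,0]]]'
python3 - <<'E'
from h import *
k=arm.calibration("wrist");p,d=arm.camera("wrist");cv2.imwrite("pics/w7.png",p[:,:,::-1])
W=fcloud(d,k);h=cv2.cvtColor(p,cv2.COLOR_RGB2HSV)
a=np.deg2rad(4.4);o=np.array([526.5,250.4]);M=np.array([[np.cos(a),-np.sin(a)],[np.sin(a),np.cos(a)]])
m=(d>0)&(h[...,0]<14)&(h[...,1]>150)&(abs(W[...,2]-.083)<.008);print(rect(W[m]));F=(W[m][:,:2]*1000-o)@M;print("lid x",np.percentile(F[:,0],[.5,99.5]))
A=np.c_[W[m][:,:2],np.ones(m.sum())];print("slope",np.linalg.lstsq(A,W[m][:,2],rcond=None)[0])
r=(d>0)&((h[...,0]<6)|(h[...,0]>174))&(h[...,1]>150)&(W[...,2]>.035)&(W[...,2]<.065);F=(W[r][:,:2]*1000-o)@M;print("red",r.sum(),np.percentile(F[:,0],[2,50,98]))
b=(d>0)&(h[...,0]>100)&(h[...,0]<125)&(h[...,1]>120)&(W[...,2]>.045)&(W[...,2]<.062);F=(W[b][:,:2]*1000-o)@M;print("face x",np.percentile(F[:,0],[5,50,95]))
E
```

```text
eef_pos: [0.5394, 0.2505, 0.0661]
ee_rot: [0.001, 0.999, 0.038, -0.001]
ft_force: [-6.3, -0.7, -6.4]
clock: 35.15
eef_pos: [0.5413, 0.2512, 0.0666]
ee_rot: [-0.0, 0.999, 0.038, 0.001]
ft_force: [0.6, -0.1, -0.6]
width: 0.999
grip_force: 0.0
clock: 35.65
eef_pos: [0.5408, 0.251, 0.1666]
ee_rot: [-0.0, 0.999, 0.038, 0.001]
ft_force: [-0.1, -0.7, -0.2]
width: 1.0
grip_force: 0.0
centre 536.5 248.0 size 78.5 44.9 long-axis 4.3 deg z 83.8 n 7044
lid x [-28.08775128  48.77446042]
slope [-0.00767834 -0.00166773  0.08826741]
red 164 [50.15002037 52.32011876 54.24880115]
face x [-348.72984395 -346.94013127  107.08528889]
```

View pics/w7.png

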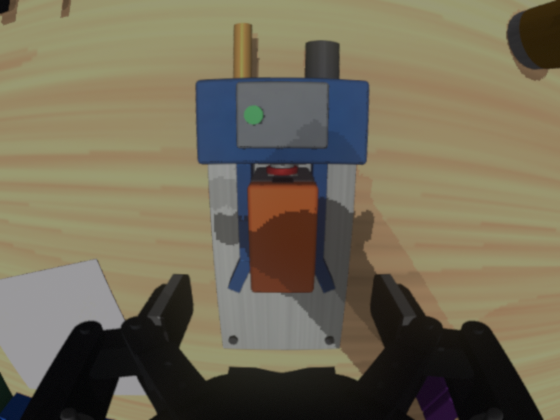

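The picture shows B upright and square in the channel (283,237) with the gripper clear. The red tip moved from feeder x 39.7 to 50.1, so the full 10 mm. I hand in.

```bash
python3 -c "
from cell import arm
print(arm.hand_in())"
```

```text
the job is handed in; nothing more can be done
None
```

The job is handed in. The lighter cartridge (about 3 N) stands upright in the blue tray. The heavier one (about 6 N) is upright in the channel and released, with the plunger pushed in about 10 mm to its stop at no more than about 15 N measured along the channel.

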